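Collect the cut model houses and hold the parts tray over the site model

ROBOT

A 6-joint arm with a two-finger parallel gripper is mounted at the origin on the work surface. World frame = base frame: x ahead of the robot, y to its left, z up, the work surface at z = 0. Lengths are in m, angles in rad, forces in N, time in s.
With the tool pointing down it reaches from about 0.35 to 0.975 m from the base axis. Payload 4.9 kg.
Tool frame: the origin (TCP) lies on the centre line of the jaws, within the pads' length; the fingertips stand ctrl.tcp_to_tips ahead of it and the grasp point (between the pads) lies 3 mm ahead of it (ctrl.tcp_to_tips is the distance from the TCP to the fingertips, in m); z points along the fingers, y is the direction in which the jaws open and shut (so a half turn about z gives the same grasp; the last joint's range is limited). The gripper opens to 85 mm and grips with 20 to 120 N. Pads are 22 mm wide; open, the fingers measure 114 mm over their backs; the gripper's body (76 mm by 85 mm) begins 54 mm behind the grasp point. The pads swing forward as they close: fully open they stand 13 mm farther back than shut.
Start: joints at [-0.119, 0.053, 1.613, -0, 1.476, -0.119], TCP at [0.625, 0, 0.253] pointing down, gripper open.
Joint ranges: [-3.01, 3.01], [-1.01, 2.22], [0.06, 2.58], [-1.02, 4.17], [0.09, 2.62], [-3.14, 3.14]. Speed limits (rad/s): [2.57, 2.57, 3.14, 3.14, 3.14, 3.14].

INTERFACE

Orientations are given as a rotation vector (axis times angle).
In Python, from station import ctrl, vision gives the robot as it stands.
- The arm moves only by the tool jog_arm, never from a script. Its argument "deltas" is a list of rows, each a list of 7 numbers: the turn, a rotation vector about the tool's x, y, z in rad, then the shift along the tool's x, y, z in cm, then the opening, from 0 (shut) to 1 (fully open). A call has 1 to 12 rows; each row shifts and turns the commanded pose from where the row before left it, along the tool's axes as they then stand; what a row does not reach is not made up. A row lasts 1/12 s, in which the tool goes at most 41.7 mm and 7.16 degrees, less where a joint would pass 70% of its speed; a pose out of reach is approached as far as the arm can. A call with a gripper value outside its range is refused whole. The fingers move at their own pace and stop on an object; "grip_force" is the grip in N (left out, the last holds). Time passes only in rows, so rows that do not move let the fingers close. It gives the time, the measured TCP pose, the force and the opening at its end, in the units of the state.
- ctrl.get_obs(): the state, without advancing time (a new reading comes with each control period).
- vision.get_image(name): name is "scene" or "side" or "wrist"; returns (picture, depth): 384x512x3 uint8, red, green, blue; 384x512 float32, m along the optical axis (not along the pixel's ray), 0 where there is no reading.
- vision.calibration(name): a dict with "fx", "fy", "cx", "cy" (pixels), "dist" ([k1, k2, p1, p2, k3] as OpenCV has them; the pictures are not rectified), "rvec" (rotation vector, rad) and "tvec" (3), from world to camera coordinates, as OpenCV has them; the wrist camera has in their place "hand_eye" (4x4, takes a point from camera to tool coordinates, whose origin is the TCP and whose axes are the flange's). Camera axes: x right, y down, z forward; pixel columns grow to the right and rows downward; lengths in m; the calibration is good to about 2 mm. A picture is of the moment at which its call begins: read the wrist's pose just before it. calibration takes no time and is no camera call.
- ctrl.finish_job(): hands the job in, once; it reports no verdict.
The state is a dict: "t": time; "q": joint angles; "dq": joint speeds; "effort": joint torques, N m; "tool_pos": TCP position; "tool_rot": TCP orientation; "contact_force": force on the tool from outside, world axes, zero at the start; "wrist_torque": the same for the moment, N m; "opening": finger opening in m.
Only numpy, scipy, OpenCV 4.12 (cv2) and the standard library are available. Lean on these libraries where they do the work, as an engineer would, in place of code of your own. Each camera call takes 0.05 s, during which the arm holds its last target. There are 200 camera calls.

TASK

Pick the two gabled house blocks out of the saw's catch tray and set them down in the empty compartment of the plywood hand tray, leaving the thin trim slice in the catch tray. Then lift the hand tray by its handle, carry it so steadily that the loose wooden ball never leaves its pocket, and hold it level over the white plot of the cardboard site model with its underside about 15 cm above the bench, touching nothing else, so that the colleague who is gluing can take parts from it. Finish while still holding it there; do not knock the model, or disturb the tape, glue bottle or scissors.

Things in the scene. Friction and masses are not known exactly. Their poses are not given: they have to be found in the camera images.
- saw: Grey bench cut-off saw with its shallow sheet-steel catch tray, one fixed unit. Origin: on the bench under the middle of the catch tray. Tray outside 260 (x) x 150 (y) x 18 mm high, walls and floor 3 mm thick. Chute, saw base (50 mm high), motor and guard (up to 185 mm high) stand at its +y side: the chute from y = 74 mm, the rest from y = 113 mm.
- catch_floor (a point): Middle of the catch tray's floor, on its upper face, 3 mm above the bench; axes as the saw's.
- house_a: Wooden house block, loose, standing on the catch tray floor: 42 mm long along its x (ridge), 28 mm wide along y, upright walls 26 mm high, 45 degree gable roof with the ridge 40 mm up; about 27 g. Origin: middle of its underside, z up. The two houses are alike; they and the slice lie in a row along the tray's x, about 80 mm apart, in any order.
- house_b: The other house block, same size, axes and origin as house_a.
- slice: Thin trim slice of the same gabled strip, lying flat: a 28 mm wide, 40 mm long gable outline, only 12 mm thick. Origin: its underside, in the middle of its outline; gable point towards its x. Stays in the catch tray.
- tray: Loose plywood hand tray with a centre-board handle, about 0.4 kg, standing on the bench. Origin: middle of its underside; z up. Outside 280 (x) x 150 (y) mm, outer walls 5 mm thick and 32 mm high. A centre board 14 mm thick runs along y at x = 0, with a hand slot below the grip bar at its top (96 mm up). Empty parts compartment on the +x side, pocket board with the ball on the -x side.
- tray_grip: Grip bar of the tray's handle, part of the tray: 16 mm thick along x, 132 mm long along y, 24 mm high. Origin: middle of its underside, 72 mm above the tray's underside; the tray balances about its middle. Axes as the tray's.
- compartment (a point): Middle of the empty compartment's floor, 71 mm in +x from the tray's middle and 8 mm above its underside; clear inside 128 (x) x 140 (y) mm. Axes as the tray's.
- pocket (a point): Where the ball's centre lies when it is in the middle of its pocket: 71 mm in -x from the tray's middle, 24 mm above its underside. The pocket is a flat-bottomed round hole 46 mm across and 4 mm deep, so the ball can roll about 11 mm off centre in it; it climbs out when the tray tips some 35 degrees, or less if jerked.
- ball_center (a point): Centre of the loose wooden ball, 40 mm in diameter, about 24 g, free to roll in the tray's round pocket.
- model: Cardboard scale model of houses, fixed on the bench: baseboard 260 (x) x 190 (y) x 8 mm with ribbed top, a long building 60 mm high on its -y side, small ball trees up to 44 mm high. Origin: underside, middle of the baseboard.
- plot (a point): Middle of the white card plot (110 x 70 mm) on the model, 11 mm above the bench; 30 mm in -x and 35 mm in +y from the model's middle.
- tape: Roll of cream masking tape lying flat, 112 mm across, 24 mm high; bystander. Origin: middle of its underside.
- glue: White plastic glue bottle with black cap, standing, 42 mm across, 125 mm high; bystander. Origin: middle of its underside.
- scissors: Black-handled scissors lying flat, 195 mm long along x, 86 mm wide at the finger rings, 11 mm thick; bystander. Origin near the rivet, on the underside.
Not all that is in view belongs to the job. What is shaped like the house_a but turquoise is not meant.

How it is judged:
On the way, in this order (a step that is already met when the one before it is completed fails the run):
1. both house blocks lie in the tray's empty compartment, let go, with the tray still standing on the bench (x of house_a in the frame of compartment between -0.064 and 0.064 m and y of house_a in the frame of compartment between -0.07 and 0.07 m and z of house_a in the frame of compartment between -0.006 and 0.035 m and x of house_b in the frame of compartment between -0.064 and 0.064 m and y of house_b in the frame of compartment between -0.07 and 0.07 m and z of house_b in the frame of compartment between -0.006 and 0.035 m and contact force between the fingers and house_a below 0.05 N and contact force between the fingers and house_b below 0.05 N and height (world z) of tray below 0.01 m), for 0.2 s.
2. the tray is lifted off the bench by its grip bar (height (world z) of tray above 0.03 m and contact force between the fingers and tray_grip above 1 N), for 0.1 s.
At the end, for the whole second after the job is handed in: Fingers hold the tray by its grip bar, still, level within 6 deg, middle within 40 mm of the plot's (horizontally), underside 110-190 mm above the bench, clear of model and saw; ball in its pocket, both houses in the compartment, slice in the catch tray (contact force between the fingers and tray_grip above 1 N and height (world z) of tray between 0.11 and 0.19 m and angle between tray's own z axis and vertical below 0.105 rad and horizontal distance between tray and plot below 0.04 m and linear speed of tray below 0.03 m/s and angular speed of tray below 0.2 rad/s and contact force between tray and model below 0.05 N and contact force between tray and saw below 0.05 N and distance between ball_center and pocket below 0.024 m and x of house_a in the frame of compartment between -0.064 and 0.064 m and y of house_a in the frame of compartment between -0.07 and 0.07 m and z of house_a in the frame of compartment between -0.006 and 0.035 m and x of house_b in the frame of compartment between -0.064 and 0.064 m and y of house_b in the frame of compartment between -0.07 and 0.07 m and z of house_b in the frame of compartment between -0.006 and 0.035 m and x of slice in the frame of saw between -0.13 and 0.13 m and y of slice in the frame of saw between -0.075 and 0.075 m and height (world z) of slice below 0.03 m); the arm keeps its last pose, push and grip.
It fails at once if the ball leaves its pocket (its centre passes the rim) (distance between ball_center and pocket above 0.024 m).
It fails at once if a house is let fall from more than about 4 cm instead of being set down ((linear speed of house_a above 0.9 m/s and contact force between anything else and house_a below 0.02 N) or (linear speed of house_b above 0.9 m/s and contact force between anything else and house_b below 0.02 N)).
It fails at once if the model is knocked (more than 3 N) (contact force between model and anything else above 3 N).
It fails at once if the tape, glue bottle or scissors are disturbed (moved more than 25 mm) (distance of any of tape, glue, scissors from where it was at the start of the episode above 0.025 m).
It also fails if it takes over 72 s, if anything falls off the work surface, if the arm or the gripper's body presses on something with over 40 N, if the wrist force passes 120 N, or if a joint passes its speed limit or range.

## Working session

There is one attempt and no reset: what is moved stays moved. The work goes in short steps, Python scripts to look and compute and a tool call to move; the robot and the scene stay as the last step left them, time stands still between calls to the robot, and variables do not carry over. Pictures are saved under pics/ and viewed, about 8 in all and at most 12, crops included, and the job is handed in when it is done.

Besides the shell and the picture viewer there is one more tool, called after "Request:" by a JSON object that holds its "op" and its "data". jog_arm: Moves the arm, as the interface text tells. Its arguments: {"type":"object","properties":{"deltas":{"type":"array"},"grip_force":{"type":"number"}},"required":["deltas"]}

```bash
ls; mkdir -p pics
cat > h.py <<'E'
import numpy as np, cv2
from scipy.spatial.transform import Rotation as R
from station import ctrl, vision
def grab(n,fn):
    o=ctrl.get_obs(); im,d=vision.get_image(n); cv2.imwrite('pics/'+fn+'.png',im[:,:,::-1]); np.savez('pics/'+fn+'.npz',d=d,p=o['tool_pos'],r=o['tool_rot']); return im,d,o
def cloud(n,d,p=None,r=None):
    c=vision.calibration(n); K=np.array([[c['fx'],0,c['cx']],[0,c['fy'],c['cy']],[0,0,1.]])
    v,u=np.mgrid[:384,:512]; q=cv2.undistortPoints(np.stack([u,v],-1).reshape(-1,1,2).astype(float),K,np.array(c['dist'],float)).reshape(384,512,2)
    P=np.dstack([q[...,0]*d,q[...,1]*d,d]).astype(float)
    if n=='wrist':
        H=np.array(c['hand_eye']); P=P@H[:3,:3].T+H[:3,3]; W=P@R.from_rotvec(r).as_matrix().T+p
    else:
        W=(P-np.array(c['tvec']).ravel())@R.from_rotvec(np.ravel(c['rvec'])).as_matrix()
    W[d<=0]=np.nan; return W
def load(n,fn):
    z=np.load('pics/'+fn+'.npz'); return cloud(n,z['d'],z['p'],z['r'])
E
python3 - <<'E'
from h import *
print(ctrl.tcp_to_tips, ctrl.get_obs())
a,_,_=grab('scene','s0'); b,_,_=grab('side','d0'); c,_,_=grab('wrist','w0')
cv2.imwrite('pics/all.png',cv2.resize(np.vstack([np.hstack([a,b]),np.hstack([c,c*0])])[:,:,::-1],(800,600)))
E
```

```text
pics
0.022 {'t': 0.0, 'q': array([-1.19003295e-01,  5.33439672e-02,  1.61428797e+00, -3.95506192e-05,
        1.47596880e+00, -1.18993995e-01]), 'dq': array([ 0.00060783, -0.00021205,  0.00195531,  0.00039748,  0.00043461,
       -0.00072789]), 'effort': array([ 2.70554956e-04, -3.93670499e+01, -3.70175600e+01, -1.62778279e-04,
        6.93513779e-03, -6.06393527e-06]), 'tool_pos': array([6.24430971e-01, 5.61838147e-05, 2.52074553e-01]), 'tool_rot': array([-2.22034822e+00, -2.22033597e+00,  1.99747016e-03]), 'contact_force': array([-0.56361372,  0.00696119, -1.45891794]), 'wrist_torque': array([-0.05414536,  0.00856027,  0.02004923]), 'opening': 0.08540131433171348}
```

View pics/s0.png

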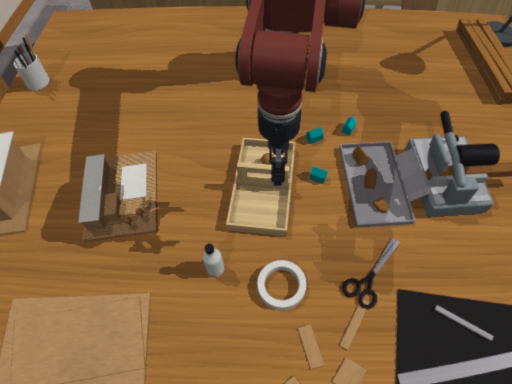

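View pics/all.png

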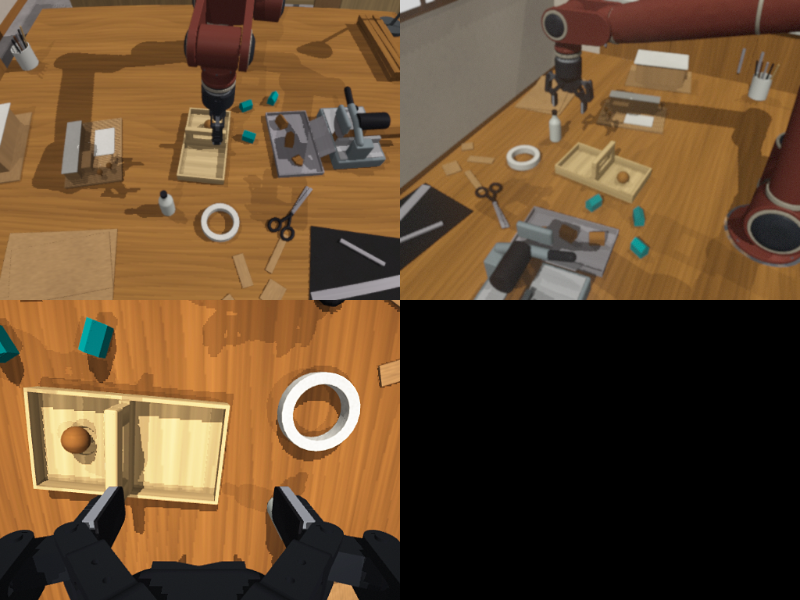

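Scene view: the saw and catch tray are at right, with brown parts at about (360,155), (371,178) and (381,206). The hand tray is at the centre (264,186) with the ball at its top. The plot is at (133,181), the glue at (213,262), the tape at (282,285) and the scissors at (372,275).

Run:
```python
from h import *
W=load('scene','s0'); im=cv2.imread('pics/s0.png')
def at(u,v):
    return np.round(W[v-1:v+2,u-1:u+2].reshape(-1,3).mean(0),3)
for n,u,v in [('plot',133,181),('ball',267,157),('glue',209,248),('tapeL',262,284),('tapeR',302,284),('trayTL',241,142),('trayTR',294,142),('trayBR',288,232),('trayBL',230,228),('ctTL',342,147),('ctTR',390,143),('ctBL',359,224),('ctBR',411,220),('bld',97,195),('tree',150,205),('sc',372,275)]: print(n,at(u,v))
# catch parts
hsv=cv2.cvtColor(im,cv2.COLOR_BGR2HSV)
m=(hsv[...,0]<20)&(hsv[...,1]>110); k=np.zeros_like(m);k[143:216,345:398]=1
m=(m&k.astype(bool)).astype(np.uint8)
n,l,s,c=cv2.connectedComponentsWithStats(m)
for i in range(1,n):
    if s[i,4]>30:
        P=W[l==i]; P=P[P[:,2]>.008]; r=cv2.minAreaRect((P[:,:2]*1000).astype(np.float32)); print(s[i],r,P[:,2].max())
        t=P[P[:,2]>P[:,2].max()-.008]; print(' top',t.mean(0),len(t), 'dir',np.linalg.svd(t[:,:2]-t[:,:2].mean(0))[2][0])
# wrist: tray
w=load('wrist','w0')
Z=w[...,2]; M=(Z>.027)&(Z<.04)&(w[...,0]<.78)&(abs(w[...,1])<.3)&(w[...,0]>.35)
v,u=np.where(M); print(len(u)); P=w[M]; print(cv2.minAreaRect((P[:,:2]*1000).astype(np.float32)))
M=(Z>.085)&(Z<.105); M[250:]=0; P=w[M]; print('grip',len(P),P.mean(0),cv2.minAreaRect((P[:,:2]*1000).astype(np.float32)))
a=cv2.resize(im[130:235,330:450],(800,700))[:600]; cv2.imwrite('pics/c1.png',a)
```

```text
plot [ 0.517 -0.393  0.01 ]
ball [ 0.451 -0.026  0.041]
glue [ 0.759 -0.142  0.124]
tapeL [ 0.801 -0.029  0.024]
tapeR [0.798 0.062 0.024]
trayTL [ 0.374 -0.103  0.01 ]
trayTR [0.374 0.05  0.014]
trayBR [ 0.655  0.032 -0.001]
trayBL [ 0.654 -0.114  0.012]
ctTL [0.386 0.188 0.011]
ctTR [0.368 0.33  0.011]
ctBL [0.634 0.211 0.011]
ctBR [0.621 0.346 0.012]
bld [ 0.594 -0.458  0.058]
tree [ 0.59  -0.332  0.006]
sc [0.768 0.229 0.008]Traceback (most recent call last):
  File "<stdin>", line 13, in <module>
    return umr_maximum(a, axis, None, out, keepdims, initial, where)
ValueError: zero-size array to reduction operation maximum which has no identity
```

Run:
```python
from h import *
W=load('scene','s0'); im=cv2.imread('pics/s0.png')
k=np.zeros(W.shape[:2],bool);k[143:216,345:398]=1
hsv=cv2.cvtColor(im,cv2.COLOR_BGR2HSV)
m=((hsv[...,0]<20)&(hsv[...,1]>110)&k).astype(np.uint8)
n,l,s,c=cv2.connectedComponentsWithStats(m)
for i in range(1,n):
    if s[i,4]>30:
        P=W[l==i]; P=P[P[:,2]>.007]
        if len(P)<20: continue
        z=P[:,2].max(); t=P[P[:,2]>z-.008]
        d=np.linalg.svd(t[:,:2]-t[:,:2].mean(0))[2][0]
        print(s[i],np.round(z,3),'rect',cv2.minAreaRect((P[:,:2]*1000).astype(np.float32)),'top',np.round(t.mean(0),3),len(t),'ang',np.degrees(np.arctan2(d[1],d[0])))
w=load('wrist','w0')
Z=w[...,2]; M=(Z>.027)&(Z<.038)&(w[...,0]<.7)&(w[...,1]>-.2)&(w[...,1]<.1)&(w[...,0]>.35); M[250:]=0
M=cv2.morphologyEx(M.astype(np.uint8),cv2.MORPH_OPEN,np.ones((2,2)))>0
P=w[M]; print(len(P),cv2.minAreaRect((P[:,:2]*1000).astype(np.float32)))
M=(Z>.085)&(Z<.105); M[250:]=0; P=w[M]; print('grip',len(P),P.mean(0),cv2.minAreaRect((P[:,:2]*1000).astype(np.float32)))
cv2.imwrite('pics/c1.png',cv2.resize(im[130:235,335:435],(572,600),interpolation=cv2.INTER_CUBIC))
```

```text
[352 146  17  20 204] 0.045 rect ((425.3017272949219, 233.67298889160156), (41.911346435546875, 27.91518783569336), 25.510087966918945) top [0.426 0.233 0.04 ] 46 ang 23.76261606195492
[365 168  12  21 195] 0.044 rect ((501.7518615722656, 252.8989715576172), (28.287046432495117, 42.637840270996094), 79.7577133178711) top [0.502 0.253 0.039] 60 ang -9.729131298417238
[373 198  15  14 134] 0.018 rect ((578.6900634765625, 275.4991149902344), (35.90090560913086, 29.121841430664062), 25.373476028442383) top [0.578 0.274 0.014] 123 ang 26.265261562809822
4183 ((512.65478515625, -49.91856384277344), (257.75030517578125, 227.2466583251953), 63.53501892089844)
grip 2008 [ 0.52518363 -0.01341044  0.09428189] ((523.2705078125, -17.927051544189453), (97.8776626586914, 17.1989803314209), 84.93296813964844)
```

View pics/c1.png

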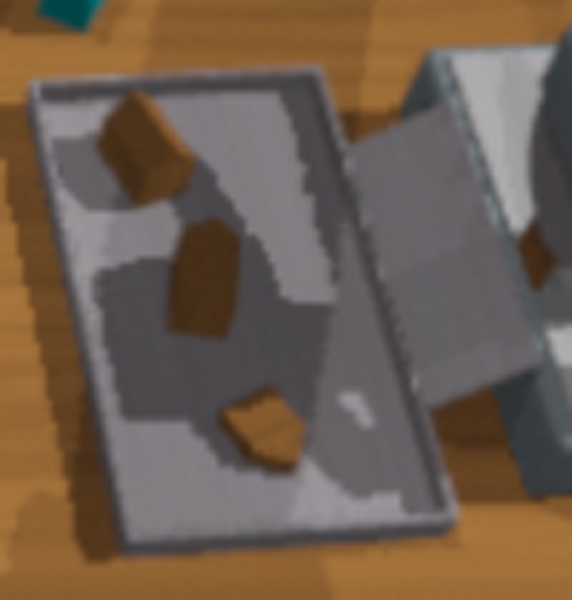

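The crop shows two houses, at crop pixels (145,150) and (205,278), and the slice lying flat at (263,428). In world coordinates house 1 is at (0.4255, 0.2335) with its ridge at +25.5°. House 2 is at (0.502, 0.253) with its ridge at -10°. I'm moving above house 1 now.

Request:
{"op": "jog_arm", "data": {"deltas": [[0, 0, 0, 2.34, -1.99, 0.5, 1], [0, 0, 0, 2.34, -1.99, 0.5, 1], [0, 0, 0, 2.34, -1.99, 0.5, 1], [0, 0, 0, 2.34, -1.99, 0.5, 1], [0, 0, 0, 2.34, -1.99, 0.5, 1], [0, 0, 0, 2.34, -1.99, 0.5, 1], [0, 0, 0, 2.34, -1.99, 0.5, 1], [0, 0, 0, 2.34, -1.99, 0.5, 1], [0, 0, 0, 2.34, -1.99, 0.5, 1], [0, 0, 0, 2.34, -1.99, 0.5, 1]]}}

```text
t: 0.98
tool_pos: [0.4246, 0.2348, 0.2028]
tool_rot: [-2.222, -2.221, 0.0]
contact_force: [1.0, -0.6, 0.5]
opening: 0.0852
```

Request:
{"op": "jog_arm", "data": {"deltas": [[0, 0, 0.1126, 0, 0, 0.7, 0.75], [0, 0, 0.1126, 0, 0, 0.7, 0.75], [0, 0, 0.1126, 0, 0, 0.7, 0.75], [0, 0, 0.1126, 0, 0, 0.7, 0.75], [0, 0, 0.1126, 0, 0, 0.7, 0.75], [0, 0, 0.1126, 0, 0, 0.7, 0.75], [0, 0, 0.1126, 0, 0, 0.7, 0.75], [0, 0, 0.1126, 0, 0, 0.7, 0.75], [0, 0, 0.1126, 0, 0, 0.7, 0.75], [0, 0, 0.1126, 0, 0, 0.7, 0.75], [0, 0, 0, 0, 0, 0, 0.75]]}}

```text
t: 1.9
tool_pos: [0.4247, 0.2336, 0.1314]
tool_rot: [3.064, 0.69, -0.005]
contact_force: [-0.2, 0.5, 0.4]
opening: 0.064
```

Run:
```python
from h import *
im,d,o=grab('wrist','w1'); print(o['t'],o['tool_pos'],o['contact_force'],o['opening'],'\n',R.from_rotvec(o['tool_rot']).as_matrix().round(3))
W=load('wrist','w1'); hsv=cv2.cvtColor(im,cv2.COLOR_RGB2HSV)
m=((hsv[...,0]<22)&(hsv[...,1]>110)&(W[...,2]>.01)&(W[...,2]<.06)).astype(np.uint8)
n,l,s,c=cv2.connectedComponentsWithStats(m)
for i in range(1,n):
    if s[i,4]>150: print(s[i],cv2.minAreaRect((W[l==i][:,:2]*1000).astype(np.float32)),np.nanmax(W[l==i][:,2]))
```

```text
1.9 [0.42474138 0.23355196 0.13138748] [-0.19339981  0.47707842  0.41766995] 0.06403563512215374 
 [[ 0.903  0.429 -0.003]
 [ 0.429 -0.903 -0.001]
 [-0.003 -0.    -1.   ]]
[ 240   40   71   78 2822] ((501.8359069824219, 254.78880310058594), (27.722888946533203, 41.713863372802734), 79.9404296875) 0.04412742884623028
[ 232  159   39   67 2396] ((425.32672119140625, 235.72958374023438), (41.64748001098633, 27.64657211303711), 25.17285919189453) 0.04429672434345716
[ 442  197   70   98 1939] ((461.8536071777344, 43.71030044555664), (7.835267543792725, 88.7701416015625), 85.08138275146484) 0.03284591651948095
```

View pics/w1.png

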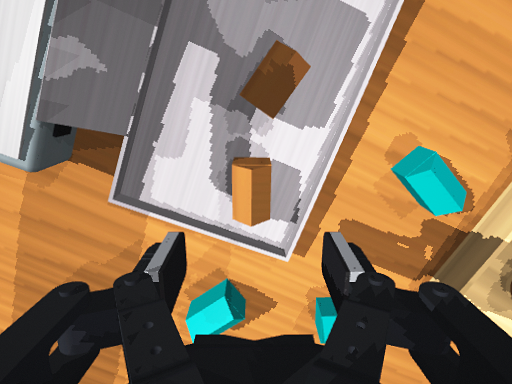

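Wrist view: house 1 is at (251,190), between and ahead of the jaws, and the tray wall passes near (306,204). I'll descend with a narrowed opening so the fingers clear that wall.

Request:
{"op": "jog_arm", "data": {"deltas": [[0, 0, 0, 0.1, -0.15, 1.5, 0.46], [0, 0, 0, 0, 0, 2, 0.46], [0, 0, 0, 0, 0, 2, 0.46], [0, 0, 0, 0, 0, 2, 0.46], [0, 0, 0, 0, 0, 1, 0.46], [0, 0, 0, 0, 0, 1, 0.46], [0, 0, 0, 0, 0, 0.6, 0.46], [0, 0, 0, 0, 0, 0.4, 0.46], [0, 0, 0, 0, 0, 0, 0.46]]}}

```text
t: 2.7
tool_pos: [0.4263, 0.2358, 0.0282]
tool_rot: [3.064, 0.694, -0.0]
contact_force: [0.2, -0.2, 0.5]
opening: 0.0392
```

Request:
{"op": "jog_arm", "data": {"deltas": [[0, 0, 0, 0, 0, 0, 0], [0, 0, 0, 0, 0, 0, 0], [0, 0, 0, 0, 0, 0, 0], [0, 0, 0, 0, 0, 0, 0], [0, 0, 0, 0, 0, 0, 0]], "grip_force": 30}}

```text
t: 3.12
tool_pos: [0.4268, 0.236, 0.0291]
tool_rot: [-3.064, -0.693, -0.002]
contact_force: [0.3, 0.5, 4.1]
opening: 0.0275
```

Request:
{"op": "jog_arm", "data": {"deltas": [[0, 0, 0, 0, 0, -0.5, 0], [0, 0, 0, 0, 0, -1, 0], [0, 0, 0, 0, 0, -2, 0], [0, 0, 0, 0, 0, -3, 0], [0, 0, 0, 0, 0, -3, 0], [0, 0, 0, 0, 0, -3, 0], [0, 0, 0, 0, 0, -1, 0], [0, 0, 0, 0, 0, 0, 0]]}}

```text
t: 3.78
tool_pos: [0.4284, 0.2366, 0.1677]
tool_rot: [-3.063, -0.693, -0.012]
contact_force: [0.3, 0.4, -0.4]
opening: 0.0272
```

Run:
```python
from h import *
im,d,o=grab('wrist','w2'); print(o['t'],o['tool_pos'],o['opening'])
```

```text
3.7833 [0.42838969 0.23660448 0.16770429] 0.027176897510504335
```

View pics/w2.png

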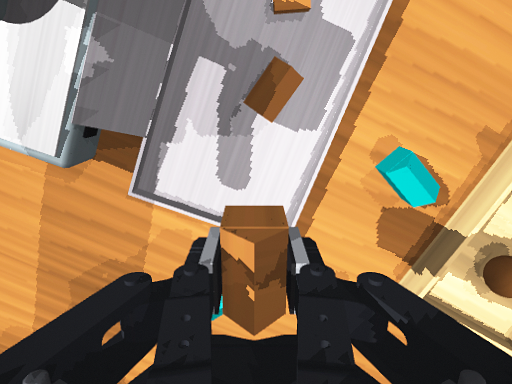

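House 1 is held at opening 27 mm; it shows between the pads at (255,265). Next I turn back and go over the compartment.

Request:
{"op": "jog_arm", "data": {"deltas": [[0, 0, -0.1153, 0, 0, 0, 0], [0, 0, -0.1153, 0, 0, 0, 0], [0, 0, -0.1153, 0, 0, 0, 0], [0, 0, -0.1153, 0, 0, 0, 0], [0, 0, -0.1153, 0, 0, 0, 0], [0, 0, -0.1153, 0, 0, 0, 0], [0, 0, -0.1153, 0, 0, 0, 0], [0, 0, -0.1153, 0, 0, 0, 0], [0, 0, -0.1153, 0, 0, 0, 0]]}}

```text
t: 4.58
tool_pos: [0.4246, 0.2352, 0.1601]
tool_rot: [-2.31, -2.126, 0.008]
contact_force: [0.5, -0.0, -0.1]
opening: 0.0275
```

Request:
{"op": "jog_arm", "data": {"deltas": [[0, 0, 0, -1.15, 0.97, 0, 0], [0, 0, 0, -2.29, 1.93, 0, 0], [0, 0, 0, -2.29, 1.93, 0, 0], [0, 0, 0, -2.29, 1.93, 0, 0], [0, 0, 0, -2.29, 1.93, 0, 0], [0, 0, 0, -2.29, 1.93, 0, 0], [0, 0, 0, -2.29, 1.93, 0, 0], [0, 0, 0, -2.29, 1.93, 0, 0], [0, 0, 0, -2.29, 1.93, 0, 0], [0, 0, 0, -2.29, 1.93, 0, 0], [0, 0, 0, -1.15, 0.97, 0, 0], [0, 0, 0, 0, 0, 0, 0]]}}

```text
t: 5.58
tool_pos: [0.5983, -0.0117, 0.1607]
tool_rot: [-2.319, -2.116, 0.004]
contact_force: [-0.5, 0.3, 0.0]
opening: 0.0276
```

Run:
```python
from h import *
a,d,o=grab('wrist','w3'); print(o['t'],o['tool_pos'],o['opening'],R.from_rotvec(o['tool_rot']).as_matrix().round(3))
b,_,_=grab('scene','s3'); c,_,_=grab('side','d3')
a=a.copy()
for x in range(0,512,64): a[::8,x]=255
cv2.imwrite('pics/v3.png',np.hstack([a,cv2.resize(b[110:270,200:320],(288,384))])[:,:,::-1])
for n,f in (('wrist','w3'),('scene','s3'),('side','d3')):
    W=load(n,f); Z=W[...,2]
    M=(Z>.086)&(Z<.1)&(abs(W[...,1]+.03)<.09)&(abs(W[...,0]-.52)<.04)
    P=W[M]
    if len(P)>30: print(n,'grip',len(P),P.mean(0),cv2.minAreaRect((P[:,:2]*1000).astype(np.float32)))
    M=(Z>.028)&(Z<.036)&(abs(W[...,1]+.03)<.13)&(W[...,0]>.64)&(W[...,0]<.69)
    P=W[M]; print(n,'+x wall',len(P), P.min(0) if len(P) else '',P.max(0) if len(P) else '')
    M=(Z>.028)&(Z<.036)&(abs(W[...,1]+.03)<.13)&(W[...,0]>.34)&(W[...,0]<.41)
    P=W[M]; print(n,'-x wall',len(P), P.min(0) if len(P) else '',P.max(0) if len(P) else '')
```

```text
5.5833 [ 0.59833717 -0.01169558  0.16069862] 0.027558123603945866 [[ 0.091  0.996 -0.004]
 [ 0.996 -0.091  0.   ]
 [-0.    -0.004 -1.   ]]
wrist grip 3524 [ 0.52585656 -0.00672449  0.09434126] ((523.77099609375, -13.500968933105469), (88.77284240722656, 16.51530647277832), 85.06705474853516)
wrist +x wall 1185 [ 0.64018695 -0.09119244  0.02805977] [0.66729319 0.02944316 0.03381722]
wrist -x wall 1175 [ 0.37463925 -0.10083359  0.02800687] [0.40997149 0.05074355 0.03360384]
scene grip 237 [ 0.52183508 -0.04639545  0.09351743] ((521.4464111328125, -35.8560791015625), (130.379150390625, 17.49266242980957), 84.64675903320312)
scene +x wall 164 [ 0.64008635 -0.12254164  0.02805313] [0.666377   0.02812017 0.03509999]
scene -x wall 70 [ 0.34299002 -0.10070496  0.02802132] [0.40925842 0.09871176 0.03581933]
side grip 272 [ 0.51839844 -0.02820074  0.09404659] ((518.9014892578125, -33.67073059082031), (135.30625915527344, 17.80559539794922), 84.68460845947266)
side +x wall 110 [ 0.640025   -0.11938252  0.02824489] [0.66529627 0.03098691 0.03493074]
side -x wall 178 [ 0.34009027 -0.10100833  0.02802443] [0.40973837 0.09918541 0.03598603]
```

View pics/v3.png

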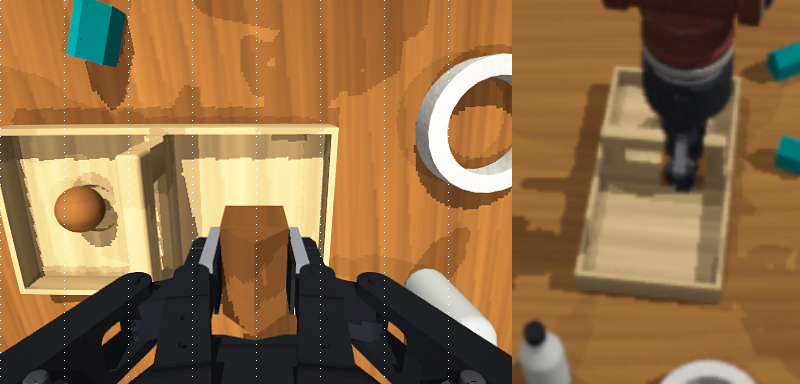

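Tray centre is about (0.521,-0.035) with yaw -5.2°. The view shows the house above the compartment and the ball in its pocket at (80,208). Lowering now.

Request:
{"op": "jog_arm", "data": {"deltas": [[0, 0, 0, 0.1, 0.1, 1.5, 0], [0, 0, 0, 0, 0, 2, 0], [0, 0, 0, 0, 0, 2, 0], [0, 0, 0, 0, 0, 2, 0], [0, 0, 0, 0, 0, 1.5, 0], [0, 0, 0, 0, 0, 1.2, 0], [0, 0, 0, 0, 0, 0.8, 0], [0, 0, 0, 0, 0, 0.6, 0], [0, 0, 0, 0, 0, 0.3, 0], [0, 0, 0, 0, 0, 0.3, 0], [0, 0, 0, 0, 0, 0, 0]]}}

```text
t: 6.65
tool_pos: [0.5997, -0.0085, 0.0415]
tool_rot: [2.317, 2.121, 0.0]
contact_force: [-0.4, -0.8, -0.1]
opening: 0.0276
```

Request:
{"op": "jog_arm", "data": {"deltas": [[0, 0, 0, 0, 0, 0.3, 0], [0, 0, 0, 0, 0, 0.2, 0], [0, 0, 0, 0, 0, 0.1, 0], [0, 0, 0, 0, 0, 0, 0]]}}

```text
t: 6.98
tool_pos: [0.5994, -0.0086, 0.0352]
tool_rot: [-2.317, -2.121, 0.0]
contact_force: [-0.9, -0.4, 0.0]
opening: 0.0275
```

Request:
{"op": "jog_arm", "data": {"deltas": [[0, 0, 0, 0, 0, 0.05, 0], [0, 0, 0, 0, 0, 0, 0.55], [0, 0, 0, 0, 0, 0, 0.55], [0, 0, 0, 0, 0, 0, 0.55], [0, 0, 0, 0, 0, -0.5, 0.55], [0, 0, 0, 0, 0, -2, 0.55], [0, 0, 0, 0, 0, -3, 0.55], [0, 0, 0, 0, 0, -3, 0.55], [0, 0, 0, 0, 0, -3, 0.55], [0, 0, 0, 0, 0, -1, 0.55], [0, 0, 0, 0, 0, 0, 0.55]]}}

```text
t: 7.9
tool_pos: [0.6019, -0.0088, 0.1645]
tool_rot: [2.313, 2.117, 0.008]
contact_force: [0.0, 0.2, 0.7]
opening: 0.0473
```

Request:
{"op": "jog_arm", "data": {"deltas": [[0, 0, 0, 1.265, -0.62, 0, 0.55], [0, 0, 0, 2.53, -1.235, 0, 0.55], [0, 0, 0, 2.53, -1.235, 0, 0.55], [0, 0, 0, 2.53, -1.235, 0, 0.55], [0, 0, 0, 2.53, -1.235, 0, 0.55], [0, 0, 0, 2.53, -1.235, 0, 0.55], [0, 0, 0, 2.53, -1.235, 0, 0.55], [0, 0, 0, 2.53, -1.235, 0, 0.55], [0, 0, 0, 2.53, -1.235, 0, 0.55], [0, 0, 0, 2.53, -1.235, 0, 0.55], [0, 0, 0, 1.265, -0.62, 0, 0.55]]}}

```text
t: 8.82
tool_pos: [0.4951, 0.2567, 0.1564]
tool_rot: [-2.312, -2.122, 0.007]
contact_force: [-0.4, -0.2, -0.2]
opening: 0.0471
```

Request:
{"op": "jog_arm", "data": {"deltas": [[0, 0, -0.1238, 0, 0, 0.3, 0.55], [0, 0, -0.1238, 0, 0, 0.3, 0.55], [0, 0, -0.1238, 0, 0, 0.3, 0.55], [0, 0, -0.1238, 0, 0, 0.3, 0.55], [0, 0, -0.1238, 0, 0, 0.3, 0.55], [0, 0, -0.1238, 0, 0, 0.3, 0.55], [0, 0, -0.1238, 0, 0, 0.3, 0.55], [0, 0, -0.1238, 0, 0, 0.3, 0.55], [0, 0, -0.1238, 0, 0, 0.3, 0.55], [0, 0, -0.1238, 0, 0, 0.3, 0.55], [0, 0, -0.1238, 0, 0, 0.3, 0.55], [0, 0, -0.1238, 0, 0, 0.3, 0.55]]}}

```text
t: 9.82
tool_pos: [0.4962, 0.2543, 0.1203]
tool_rot: [-0.262, -3.125, 0.003]
contact_force: [0.1, -0.9, -0.1]
opening: 0.0471
```

Run:
```python
from h import *
im,d,o=grab('wrist','w4'); print(o['t'],o['tool_pos'],o['contact_force'],o['opening'],o['q'],'\n',R.from_rotvec(o['tool_rot']).as_matrix().round(3))
W=load('wrist','w4'); hsv=cv2.cvtColor(im,cv2.COLOR_RGB2HSV)
m=((hsv[...,0]<22)&(hsv[...,1]>110)&(W[...,2]>.01)&(W[...,2]<.06)).astype(np.uint8)
n,l,s,c=cv2.connectedComponentsWithStats(m)
for i in range(1,n):
    if s[i,4]>150: print(s[i],cv2.minAreaRect((W[l==i][:,:2]*1000).astype(np.float32)),np.nanmax(W[l==i][:,2]))
```

```text
9.8167 [0.49616736 0.25427319 0.12028529] [ 0.10718957 -0.92729927 -0.07993673] 0.04705289150807711 [ 3.39932003e-01  1.68776475e-02  1.88096865e+00  3.65910796e-04
  1.24944916e+00 -1.06387260e+00] 
 [[-0.986  0.166 -0.005]
 [ 0.166  0.986 -0.002]
 [ 0.005 -0.002 -1.   ]]
[ 236  170   41   71 2606] ((501.6200866699219, 254.90899658203125), (27.533584594726562, 41.79074478149414), 80.05411529541016) 0.043881558337917
[479 174  33  52 435] ((513.387939453125, 403.4189453125), (28.492053985595703, 20.237407684326172), 3.5271079540252686) 0.05999899951747391
[ 271  257   41   45 1078] ((579.1646118164062, 277.10198974609375), (39.20084762573242, 28.266284942626953), 30.109516143798828) 0.01683713337150332
[  0 258  26  73 482] ((553.2232055664062, 37.60932922363281), (3.458991527557373, 69.09164428710938), 85.68330383300781) 0.02581532395433883
```

Request:
{"op": "jog_arm", "data": {"deltas": [[0, 0, 0, -0.3, 0.14, 1, 0.5], [0, 0, 0, -0.23, 0, 2, 0.5], [0, 0, 0, 0, 0, 2, 0.5], [0, 0, 0, 0, 0, 1.5, 0.5], [0, 0, 0, 0, 0, 1, 0.5], [0, 0, 0, 0, 0, 0.8, 0.5], [0, 0, 0, 0, 0, 0.4, 0.5], [0, 0, 0, 0, 0, 0.2, 0.5], [0, 0, 0, 0, 0, 0, 0.5]]}}

```text
t: 10.62
tool_pos: [0.5043, 0.2549, 0.0348]
tool_rot: [0.273, 3.13, 0.0]
contact_force: [0.6, -0.7, 0.2]
opening: 0.0429
```

Request:
{"op": "jog_arm", "data": {"deltas": [[0, 0, 0, 0.2, 0, 0.3, 0.5], [0, 0, 0, 0, 0, 0.25, 0.5], [0, 0, 0, 0, 0, 0, 0], [0, 0, 0, 0, 0, 0, 0], [0, 0, 0, 0, 0, 0, 0], [0, 0, 0, 0, 0, 0, 0], [0, 0, 0, 0, 0, 0, 0]]}}

```text
t: 11.2
tool_pos: [0.5023, 0.2552, 0.0295]
tool_rot: [0.272, 3.13, 0.0]
contact_force: [-0.5, 0.6, 0.9]
opening: 0.0274
```

Request:
{"op": "jog_arm", "data": {"deltas": [[0, 0, 0, 0, 0, -0.5, 0], [0, 0, 0, 0, 0, -1, 0], [0, 0, 0, 0, 0, -2, 0], [0, 0, 0, 0, 0, -3, 0], [0, 0, 0, 0, 0, -3, 0], [0, 0, 0, 0, 0, -3, 0], [0, 0, 0, 0, 0, -1, 0], [0, 0, 0, 0, 0, 0, 0]]}}

```text
t: 11.87
tool_pos: [0.5045, 0.256, 0.1692]
tool_rot: [0.271, 3.122, 0.005]
contact_force: [-0.4, 0.3, 0.3]
opening: 0.0276
```

Request:
{"op": "jog_arm", "data": {"deltas": [[0, 0, 0.1238, 0, 0, 0, 0], [0, 0, 0.1238, 0, 0, 0, 0], [0, 0, 0.1238, 0, 0, 0, 0], [0, 0, 0.1238, 0, 0, 0, 0], [0, 0, 0.1238, 0, 0, 0, 0], [0, 0, 0.1238, 0, 0, 0, 0], [0, 0, 0.1238, 0, 0, 0, 0], [0, 0, 0.1238, 0, 0, 0, 0], [0, 0, 0.1238, 0, 0, 0, 0], [0, 0, 0.1238, 0, 0, 0, 0], [0, 0, 0.1238, 0, 0, 0, 0], [0, 0, 0.1238, 0, 0, 0, 0]]}}

```text
t: 12.87
tool_pos: [0.5009, 0.2547, 0.1617]
tool_rot: [-2.323, -2.113, 0.006]
contact_force: [-0.7, 0.6, -0.3]
opening: 0.0277
```

Request:
{"op": "jog_arm", "data": {"deltas": [[0, 0, 0, -1.46, 0.56, 0, 0], [0, 0, 0, -2.92, 1.11, 0, 0], [0, 0, 0, -2.92, 1.11, 0, 0], [0, 0, 0, -2.92, 1.11, 0, 0], [0, 0, 0, -2.92, 1.11, 0, 0], [0, 0, 0, -2.92, 1.11, 0, 0], [0, 0, 0, -2.92, 1.11, 0, 0], [0, 0, 0, -2.92, 1.11, 0, 0], [0, 0, 0, -2.92, 1.11, 0, 0], [0, 0, 0, -2.92, 1.11, 0, 0], [0, 0, 0, -2.92, 1.11, 0, 0], [0, 0, 0, -1.46, 0.56, 0, 0]]}}

```text
t: 13.87
tool_pos: [0.595, -0.0784, 0.162]
tool_rot: [-2.318, -2.117, 0.004]
contact_force: [0.3, 0.1, 0.4]
opening: 0.0272
```

Request:
{"op": "jog_arm", "data": {"deltas": [[0, 0, 0, 0, 0, 1, 0], [0, 0, 0, 0, 0, 2, 0], [0, 0, 0, 0, 0, 1, 0], [0, 0, 0, 0, 0, 0, 0]]}}

```text
t: 14.2
tool_pos: [0.5924, -0.0738, 0.1192]
tool_rot: [-2.311, -2.117, 0.007]
contact_force: [-1.0, 0.0, -0.7]
opening: 0.0273
```

Request:
{"op": "jog_arm", "data": {"deltas": [[0, 0, 0, -0.1, 0, 1.2, 0], [0, 0, 0, 0, 0, 2, 0], [0, 0, 0, 0, 0, 1.6, 0], [0, 0, 0, 0, 0, 1.2, 0], [0, 0, 0, 0, 0, 0.8, 0], [0, 0, 0, 0, 0, 0.6, 0], [0, 0, 0, 0, 0, 0.4, 0], [0, 0, 0, 0, 0, 0, 0]]}}

```text
t: 14.87
tool_pos: [0.5954, -0.0764, 0.0458]
tool_rot: [-2.317, -2.121, 0.0]
contact_force: [0.4, 1.3, -0.3]
opening: 0.0273
```

Request:
{"op": "jog_arm", "data": {"deltas": [[0, 0, 0, 0, 0, 0.4, 0], [0, 0, 0, 0, 0, 0.3, 0], [0, 0, 0, 0, 0, 0.2, 0], [0, 0, 0, 0, 0, 0.1, 0], [0, 0, 0, 0, 0, 0, 0]]}}

```text
t: 15.28
tool_pos: [0.5954, -0.0765, 0.0361]
tool_rot: [-2.317, -2.121, 0.0]
contact_force: [0.0, -0.0, -0.3]
opening: 0.0273
```

Request:
{"op": "jog_arm", "data": {"deltas": [[0, 0, 0, 0, 0, 0.05, 0], [0, 0, 0, 0, 0, 0, 0.55], [0, 0, 0, 0, 0, 0, 0.55], [0, 0, 0, 0, 0, 0, 0.55], [0, 0, 0, 0, 0, -0.5, 0.55], [0, 0, 0, 0, 0, -2, 0.55], [0, 0, 0, 0, 0, -3, 0.55], [0, 0, 0, 0, 0, -3, 0.55], [0, 0, 0, 0, 0, -3, 0.55], [0, 0, 0, 0, 0, -2, 0.55], [0, 0, 0, 0, 0, -1, 0.55], [0, 0, 0, 0, 0, 0, 0.55]]}}

```text
t: 16.28
tool_pos: [0.5972, -0.077, 0.1846]
tool_rot: [2.313, 2.118, 0.005]
contact_force: [0.8, -0.4, 0.2]
opening: 0.0469
```

Request:
{"op": "jog_arm", "data": {"deltas": [[0, 0, 0, 0.69, -1.56, 0, 0.6], [0, 0, 0, 0.69, -1.56, 0, 0.6], [0, 0, 0, 0.69, -1.56, 0, 0.6], [0, 0, 0, 0.69, -1.56, 0, 0.6], [0, 0, 0, 0.69, -1.56, 0, 0.6], [0, 0, 0, 0, 0, 0, 0.6], [0, 0, 0, 0, 0, 0, 0.6]]}}

```text
t: 16.87
tool_pos: [0.5198, -0.0349, 0.1789]
tool_rot: [-2.315, -2.121, 0.002]
contact_force: [-0.2, -0.0, 1.1]
opening: 0.0515
```

Run:
```python
from h import *
a,d,o=grab('wrist','w5'); print(o['t'],o['tool_pos'],o['opening'],R.from_rotvec(o['tool_rot']).as_matrix().round(3))
b,_,_=grab('scene','s5'); c,_,_=grab('side','d5')
cv2.imwrite('pics/v5.png',np.hstack([a,cv2.resize(b[110:270,200:320],(288,384))])[:,:,::-1])
for n,f in (('wrist','w5'),('scene','s5'),('side','d5')):
    W=load(n,f); Z=W[...,2]
    M=(Z>.086)&(Z<.1)&(abs(W[...,1]+.03)<.09)&(abs(W[...,0]-.52)<.03)
    P=W[M]
    if len(P)>30: print(n,'grip',len(P),P.mean(0),cv2.minAreaRect((P[:,:2]*1000).astype(np.float32)))
W=load('scene','s0'); im=cv2.imread('pics/s0.png')
M=(im.min(2)>170)&(abs(W[...,2]-.011)<.012)&(abs(W[...,0]-.517)<.1)&(abs(W[...,1]+.393)<.08)
P=W[M]; print('plot',len(P),cv2.minAreaRect((P[:,:2]*1000).astype(np.float32)))
```

```text
16.8667 [ 0.5197553  -0.03493544  0.17893128] 0.05149417080410059 [[ 0.088  0.996 -0.002]
 [ 0.996 -0.088  0.   ]
 [ 0.    -0.002 -1.   ]]
wrist grip 4364 [ 0.52164923 -0.02861503  0.09525546] ((521.2293090820312, -34.43013000488281), (130.8136444091797, 16.030410766601562), 84.61846160888672)
scene grip 352 [ 0.52270565 -0.03483281  0.09358994] ((521.1221313476562, -35.87413024902344), (130.5430450439453, 17.570415496826172), 84.68899536132812)
side grip 273 [ 0.5184079  -0.02759431  0.09406019] ((519.0597534179688, -33.29875946044922), (134.64340209960938, 18.045618057250977), 85.49848175048828)
plot 749 ((517.3272094726562, -393.2323913574219), (112.16223907470703, 68.15313720703125), 11.037771224975586)
```

View pics/v5.png

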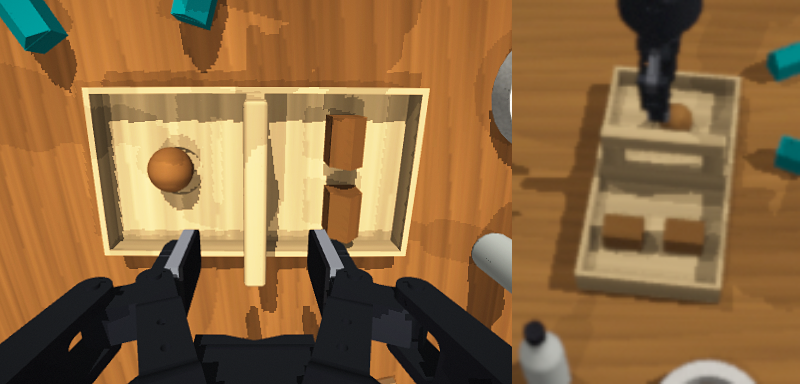

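Both houses stand in the compartment at (345,140) and (342,212), and the ball is in its pocket at (170,170). The bar is at x≈256 px, centred between the jaws. Descending on it.

Request:
{"op": "jog_arm", "data": {"deltas": [[0, 0, 0, 0, 0.12, 1, 0.55], [0, 0, 0, 0, 0, 2, 0.55], [0, 0, 0, 0, 0, 2, 0.55], [0, 0, 0, 0, 0, 1.5, 0.55], [0, 0, 0, 0, 0, 1.2, 0.55], [0, 0, 0, 0, 0, 0.7, 0.55], [0, 0, 0, 0, 0, 0.4, 0.55], [0, 0, 0, 0, 0, 0.2, 0.55], [0, 0, 0, 0, 0, 0, 0.55]]}}

```text
t: 17.77
tool_pos: [0.5224, -0.0355, 0.0909]
tool_rot: [2.317, 2.121, 0.0]
contact_force: [-0.3, 0.4, 0.1]
opening: 0.0471
```

Request:
{"op": "jog_arm", "data": {"deltas": [[0, 0, 0, 0, 0, 0, 0.45], [0, 0, 0, 0, 0, 0, 0.35], [0, 0, 0, 0, 0, 0, 0.3], [0, 0, 0, 0, 0, 0, 0.26], [0, 0, 0, 0, 0, 0, 0.24], [0, 0, 0, 0, 0, 0, 0.24]], "grip_force": 20}}

```text
t: 18.27
tool_pos: [0.5222, -0.0354, 0.091]
tool_rot: [2.317, 2.121, 0.0]
contact_force: [0.2, 0.2, 1.1]
opening: 0.0207
```

Request:
{"op": "jog_arm", "data": {"deltas": [[0, 0, 0, 0, 0, 0.2, 0.23], [0, 0, 0, 0, 0, 0.2, 0.22], [0, 0, 0, 0, 0, 0, 0.21], [0, 0, 0, 0, 0, 0, 0.2], [0, 0, 0, 0, 0, 0, 0.19], [0, 0, 0, 0, 0, 0, 0.18], [0, 0, 0, 0, 0, 0, 0.15], [0, 0, 0, 0, 0, 0, 0], [0, 0, 0, 0, 0, 0, 0]]}}

```text
t: 19.02
tool_pos: [0.5219, -0.0353, 0.0862]
tool_rot: [-2.317, -2.121, 0.0]
contact_force: [-0.8, -0.0, -4.5]
opening: 0.0157
```

Request:
{"op": "jog_arm", "data": {"deltas": [[0, 0, 0, 0, 0, 0, 0], [0, 0, 0, 0, 0, 0, 0], [0, 0, 0, 0, 0, 0, 0]], "grip_force": 80}}

```text
t: 19.27
tool_pos: [0.5219, -0.0353, 0.0865]
tool_rot: [-2.317, -2.121, 0.0]
contact_force: [-0.9, 0.0, -4.8]
opening: 0.0148
```

Request:
{"op": "jog_arm", "data": {"deltas": [[0, 0, 0, 0, 0, -0.05, 0], [0, 0, 0, 0, 0, -0.1, 0], [0, 0, 0, 0, 0, -0.2, 0], [0, 0, 0, 0, 0, -0.3, 0], [0, 0, 0, 0, 0, -0.4, 0], [0, 0, 0, 0, 0, -0.4, 0], [0, 0, 0, 0, 0, -0.4, 0], [0, 0, 0, 0, 0, -0.3, 0], [0, 0, 0, 0, 0, -0.2, 0], [0, 0, 0, 0, 0, -0.1, 0], [0, 0, 0, 0, 0, -0.05, 0], [0, 0, 0, 0, 0, 0, 0]]}}

```text
t: 20.27
tool_pos: [0.522, -0.0354, 0.1118]
tool_rot: [-2.317, -2.121, 0.0]
contact_force: [-0.2, 0.1, -5.6]
opening: 0.015
```

```bash
cat > chk.py <<'E'
import sys
from h import *
f=sys.argv[1]
a,d,o=grab('wrist','w'+f); print(o['t'],o['tool_pos'],o['contact_force'],o['wrist_torque'],o['opening'])
b,_,_=grab('side','d'+f); c,_,_=grab('scene','s'+f)
cv2.imwrite('pics/v'+f+'.png',np.hstack([cv2.resize(x,(400,300)) for x in (a,b)])[:,:,::-1])
W=cloud('wrist',d,o['tool_pos'],o['tool_rot'])
# wall tops near far +tool-x wall, tilt: fit plane to rim points
T=(W-o['tool_pos'])@R.from_rotvec(o['tool_rot']).as_matrix()
hgt=.087+.0
M=(T[...,2]>.045)&(T[...,2]<.062)&(abs(T[...,1])<.145)&(T[...,0]>.06)&(T[...,0]<.08)
P=W[M]; A=np.c_[T[M][:,:2],np.ones(M.sum())]; k=np.linalg.lstsq(A,P[:,2],rcond=None)[0]
print('rim n',len(P),'slope along tray x (rad)',k[1],'z',P[:,2].mean())
M=(abs(T[...,1])>.02)&(abs(T[...,1])<.13)&(abs(T[...,0])<.06)&(T[...,2]>.07)&(T[...,2]<.09); M[250:]=0
A=np.c_[T[M][:,:2],np.ones(M.sum())]; 
print('floor n',M.sum())
hsv=cv2.cvtColor(a,cv2.COLOR_RGB2HSV)
m=(hsv[...,0]<20)&(hsv[...,1]>140)&(T[...,1]<-.03)&(T[...,1]>-.12)&(T[...,2]<.075)&(T[...,2]>.01)&(abs(T[...,0])<.06)
print('ball tool xy',T[m].mean(0) if m.any() else None,m.sum())
E
python3 chk.py 6
```

```text
20.2667 [ 0.5219885  -0.03540781  0.11180657] [-0.16726228  0.10288428 -5.60967039] [-0.01077433  0.03274562  0.02730111] 0.014960321317361252
rim n 5838 slope along tray x (rad) 0.0007755081658102694 z 0.05723335356250061
floor n 36493
ball tool xy [ 0.00990203 -0.06922583  0.05021374] 3551
```

View pics/v6.png

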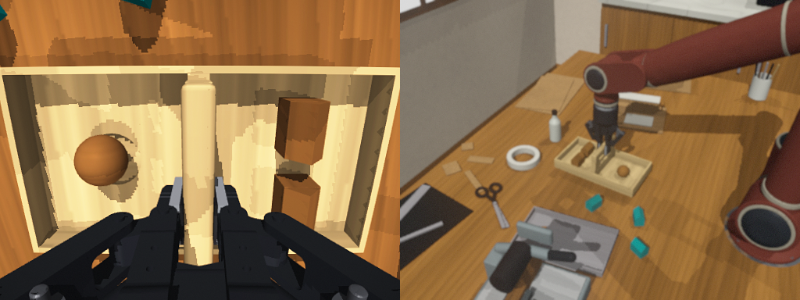

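The tray is off the bench and level. Ball and both houses are in place. Lifting further, gently.

Request:
{"op": "jog_arm", "data": {"deltas": [[0, 0, 0, 0, 0, -0.15, 0], [0, 0, 0, 0, 0, -0.4, 0], [0, 0, 0, 0, 0, -0.8, 0], [0, 0, 0, 0, 0, -1.2, 0], [0, 0, 0, 0, 0, -1.6, 0], [0, 0, 0, 0, 0, -1.8, 0], [0, 0, 0, 0, 0, -1.8, 0], [0, 0, 0, 0, 0, -1.7, 0], [0, 0, 0, 0, 0, -1.4, 0], [0, 0, 0, 0, 0, -1.0, 0], [0, 0, 0, 0, 0, -0.5, 0], [0, 0, 0, 0, 0, -0.2, 0]]}}

```text
t: 21.42
tool_pos: [0.5226, -0.0355, 0.2391]
tool_rot: [2.316, 2.12, 0.002]
contact_force: [-0.2, 0.7, -4.7]
opening: 0.0151
```

Request:
{"op": "jog_arm", "data": {"deltas": [[0, 0, 0, -0.1, 0.007, 0, 0], [0, 0, 0, -0.25, 0.019, 0, 0], [0, 0, 0, -0.45, 0.033, 0, 0], [0, 0, 0, -0.65, 0.048, 0, 0], [0, 0, 0, -0.85, 0.063, 0, 0], [0, 0, 0, -1.05, 0.078, 0, 0], [0, 0, 0, -1.2, 0.089, 0, 0], [0, 0, 0, -1.3, 0.097, 0, 0], [0, 0, 0, -1.4, 0.104, 0, 0], [0, 0, 0, -1.4, 0.104, 0, 0], [0, 0, 0, -1.4, 0.104, 0, 0], [0, 0, 0, -1.4, 0.104, 0, 0]]}}

```text
t: 22.42
tool_pos: [0.5203, -0.152, 0.2373]
tool_rot: [2.318, 2.12, -0.0]
contact_force: [-0.1, -0.2, -5.4]
opening: 0.0148
```

Request:
{"op": "jog_arm", "data": {"deltas": [[0, 0, 0, -1.4, 0.104, 0, 0], [0, 0, 0, -1.4, 0.104, 0, 0], [0, 0, 0, -1.4, 0.104, 0, 0], [0, 0, 0, -1.4, 0.104, 0, 0], [0, 0, 0, -1.4, 0.104, 0, 0], [0, 0, 0, -1.4, 0.104, 0, 0], [0, 0, 0, -1.4, 0.104, 0, 0], [0, 0, 0, -1.4, 0.104, 0, 0], [0, 0, 0, -1.4, 0.104, 0, 0], [0, 0, 0, -1.4, 0.104, 0, 0], [0, 0, 0, -1.4, 0.104, 0, 0], [0, 0, 0, -1.4, 0.104, 0, 0]]}}

```text
t: 23.42
tool_pos: [0.518, -0.3201, 0.2372]
tool_rot: [-2.317, -2.121, -0.0]
contact_force: [-0.0, 0.3, -5.0]
opening: 0.0152
```

Request:
{"op": "jog_arm", "data": {"deltas": [[0, 0, 0, -1.3, 0.097, 0, 0], [0, 0, 0, -1.2, 0.089, 0, 0], [0, 0, 0, -1.05, 0.078, 0, 0], [0, 0, 0, -0.9, 0.067, 0, 0], [0, 0, 0, -0.8, 0.06, 0, 0], [0, 0, 0, -0.7, 0.052, 0, 0], [0, 0, 0, -0.5, 0.037, 0, 0], [0, 0, 0, -0.4, 0.03, 0, 0], [0, 0, 0, -0.3, 0.022, 0, 0], [0, 0, 0, -0.2, 0.015, 0, 0], [0, 0, 0, -0.1, 0.007, 0, 0], [0, 0, 0, 0, 0, 0, 0]]}}

```text
t: 24.42
tool_pos: [0.517, -0.3933, 0.2373]
tool_rot: [-2.317, -2.121, -0.0]
contact_force: [-0.4, -0.2, -5.7]
opening: 0.0146
```

```bash
python3 chk.py 7
```

```text
24.4167 [ 0.51702844 -0.3932945   0.23731358] [-0.4092075  -0.23201719 -5.67290491] [ 0.03047279  0.02001984 -0.02480974] 0.01462749356512522
rim n 5835 slope along tray x (rad) 0.0007202647111997362 z 0.1827142391580982
floor n 36454
ball tool xy [ 0.01077687 -0.06936808  0.05025106] 3568
```

View pics/v7.png

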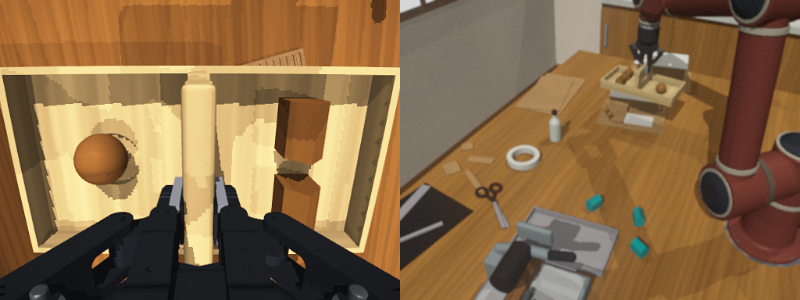

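The tray is level over the plot at (0.517,-0.393), with its underside about 0.15 m up. The ball and both houses are in place. Settling briefly, then handing in.

Request:
{"op": "jog_arm", "data": {"deltas": [[0, 0, 0, 0, 0, 0, 0], [0, 0, 0, 0, 0, 0, 0], [0, 0, 0, 0, 0, 0, 0], [0, 0, 0, 0, 0, 0, 0], [0, 0, 0, 0, 0, 0, 0], [0, 0, 0, 0, 0, 0, 0]]}}

```text
t: 25.07
tool_pos: [0.517, -0.3933, 0.2373]
tool_rot: [-2.317, -2.121, -0.0]
contact_force: [0.0, 0.2, -4.9]
opening: 0.015
```

```bash
python3 -c "
from h import *
o=ctrl.get_obs(); print(o['tool_pos'],abs(o['dq']).max(),o['opening'],o['contact_force']); ctrl.finish_job()"
```

```text
[ 0.51698099 -0.39334666  0.23729364] 0.005277684532466394 0.014954619303649497 [ 0.04251123  0.247866   -4.93761668]
the job is handed in; nothing more can be done
```

I set both house blocks in the tray's empty compartment, lifted the tray by its grip bar, and carried it over the white plot. I handed the job in at about 25 s, still holding it there.

- **Position:** at hand-in the tool was within 1 mm of the measured plot centre. The tray's underside was about 0.15 m above the bench, and the arm was nearly at rest.
- **Level:** the tray's slope along its length measured under 0.001 rad; I did not measure it across the width.
- **Contents:** the last wrist picture showed the ball in its pocket, with the same position relative to the tool as before the carry to within about 1 mm. Both houses were upright in the compartment.
- **Slice:** I last measured it in the catch tray just before picking up the second house and did not move it after that; I did not measure it again at the end.
- **Bystanders:** the tape, glue bottle and scissors looked undisturbed in the last side picture, but I did not measure them again.
- **Contact:** the fingers pressed the catch-tray floor with about 4 N while closing on the first house. I took the second house slightly higher and no such contact showed.
- **Checks:** none failed, but the side camera disagreed with the other two by about 2 mm on the grip bar's position. That was too little to affect the grip.

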